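# Load the objective slider in order of power

## Robot

A 7-joint arm with a two-finger parallel gripper is mounted at the origin on a cart in front of the work surface, level with it; the furniture and walls round the work are solid. World frame = base frame: x ahead of the robot, y to its left, z up, the work surface at z = 0. Lengths are in mm, angles in rad, forces in N, time in s.
With the tool pointing down it reaches from about 425 to 875 mm from the base axis. Payload 8.4 kg.
Tool frame: the origin (TCP) lies at the very end of the fingers, on their centre line; the grasp point (between the pads) lies 19 mm behind it; z points along the fingers, y is the line along which they close (so a half turn about z gives the same grasp; the last joint's range is limited). The gripper opens to 85 mm and grips with 20 to 120 N. Pads are 22 mm wide; open, the fingers measure 114 mm over their backs; the gripper's body (76 mm by 85 mm) begins 54 mm behind the grasp point. The pads swing forward as they close: fully open they stand 13 mm farther back than shut.
Start: joints at [-1.222, 0.333, 0.04, 1.465, -0.013, 1.343, -0.059], TCP at [281.436, 585.882, 231.308] pointing down, gripper open.
Joint ranges: [-2.58, 2.58], [-0.38, 2.09], [-1.3, 1.39], [0.25, 2.4], [-1.5, 4.64], [0.08, 2.09], [-2.65, 2.65]. Speed limits (rad/s): [2.22, 2.22, 2.79, 2.79, 3.14, 3.14, 3.14].

## Interface

Orientations are given as a unit quaternion [w, x, y, z].
In Python, from plant import observe, grab_frame, job_done gives the robot as it stands. The module is installed in compiled form; this text tells all that it offers.
- The arm moves only by the tool move_arm, never from a script. Its argument "series" is a list that holds one entry, the list of rows, each a list of 7 numbers: the shift along the tool's x, y, z in m, then the turn, a rotation vector about the tool's x, y, z in degrees, then the closure, from 0 (fully open) to 1 (shut). In form: [[[tx, ty, tz, rx, ry, rz, claw], ...]]. A call has 1 to 12 rows; each row shifts and turns the commanded pose from where the row before left it, along the tool's axes as they then stand; what a row does not reach is not made up. A row lasts 1/12 s, in which the tool goes at most 41.7 mm and 7.16 degrees, less where a joint would pass 70% of its speed; a pose out of reach is approached as far as the arm can. A call with a gripper value outside its range is refused whole. The fingers move at their own pace and stop on an object; "force" is the grip in N (left out, the last holds). Time passes only in rows, so rows that do not move let the fingers close. It gives the time, the measured TCP pose, the force, the opening and the grip force at its end, in the units of the state.
- observe(): the state, without advancing time (a new reading comes with each control period).
- grab_frame(name): name is "scene" or "top"; returns a dict with "img" (420x560x3 uint8, blue, green, red), "mtx" (3x3 intrinsics, pixels), "pose" (4x4, takes a point from camera to world coordinates). Camera axes: x right, y up, looking along -z (the intrinsics and any distortion apply to the point x, -y, -z); pixel columns grow to the right and rows downward; lengths in mm; the calibration is good to about 2 mm. A picture is of the moment at which its call begins. There is no depth.
- job_done(): hands the job in; it is judged then, once.
The state is a dict: "t": time; "q": joint angles; "joint_vel": joint speeds; "tau": joint torques, N m; "eef_pos": TCP position; "tool_rot": TCP orientation; "wrist_force": force on the tool from outside, world axes, zero at the start; "torque": the same for the moment, N m; "gripper_width": finger opening in mm; "gripper_force": force on a finger pad.
Only numpy, scipy, OpenCV 4.12 (cv2) and the standard library are available. Lean on these libraries where they do the work, as an engineer would, in place of code of your own. Each camera call takes 0.05 s, during which the arm holds its last target. There are 200 camera calls.

## Task

Move the row of four cleaned microscope objectives from the white bench stand into the dark objective slider so that they run in order of length, as the microscope steps from low to high power: the shortest in the seat beside the pull knob, the longest in the seat farthest from it. Seat each one upright, thread in the hole and shoulder flat on the bar; set them down rather than drop them, never lay one over, and leave the lens-cleaning things where they are.

Things in the scene. Friction and masses are not known exactly. Their poses are not given: they have to be found in the camera images.
- objective_a: microscope objective, the shortest, with the widest nose (25 mm); 40 mm long, upright, about 90 g. Origin: centre of the thread's underside, z up the lens axis. Thread 20 mm wide, z 0 to 6 mm; steel shoulder flange 36 mm wide, z 6 to 10; round barrel 32 mm wide (dark knurl, then white) to z = 36; steel nose with lens above. Grip across the barrel.
- objective_b: microscope objective, the second shortest, nose 20 mm wide; 50 mm long, upright, about 120 g. Origin: centre of the thread's underside, z up the lens axis. Thread 20 mm wide, z 0 to 6 mm; steel shoulder flange 36 mm wide, z 6 to 10; round barrel 32 mm wide (dark knurl, then white) to z = 42; steel nose with lens above. Grip across the barrel.
- objective_c: microscope objective, the second longest, nose 15 mm wide; 60 mm long, upright, about 150 g. Origin: centre of the thread's underside, z up the lens axis. Thread 20 mm wide, z 0 to 6 mm; steel shoulder flange 36 mm wide, z 6 to 10; round barrel 32 mm wide (dark knurl, then white) to z = 48; steel nose with lens above. Grip across the barrel.
- objective_d: microscope objective, the longest, with the narrowest nose (10 mm); 70 mm long, upright, about 180 g. Origin: centre of the thread's underside, z up the lens axis. Thread 20 mm wide, z 0 to 6 mm; steel shoulder flange 36 mm wide, z 6 to 10; round barrel 32 mm wide (dark knurl, then white) to z = 54; steel nose with lens above. Grip across the barrel.
- stand: bench stand, fixed: white plate 56 x 236 mm on grey feet, top 18 mm above the table. Origin: centre of its underside; z up; row along its y. Four through holes 30 mm wide at x = 0, y = -84, -28, +28, +84 mm. At the start an objective stands in each, in any order, thread in the hole, shoulder on the plate (its origin 12 mm above the table).
- slider: objective slider, fixed: dark bar 56 x 236 mm on rails, top 20 mm above the table. Origin: centre of its underside; z up; row along its y. Four seats (through holes 30 mm wide, bright rims) at x = 0, y = -84, -28, +28, +84 mm. Black pull knob sticks out 28 mm at the -y end, beside the seat at y = -84. A seated objective's origin is 14 mm above the table, with 5 mm play each way.
- lens_cleaner: lens cleaner bottle with a label and a blue cap, 34 mm wide, 105 mm tall, standing loose behind the racks; origin: centre of its underside. Leave it.
- lens_tissue: flat pale blue pack of lens tissue, 71 x 101 x 10 mm, lying loose behind the racks; origin: centre of its underside. Leave it.
- dust_blower: dark red rubber dust blower with a thin black nozzle, 52 mm wide, 118 mm tall, standing loose behind the racks; origin: centre of its underside. Leave it.
Mind the look-alikes: they are no part of the job. What is shaped like the objective_c but pink is not meant.

How it is judged:
By the outcome, as a careful person would: the job done as asked, in the order asked, and still so for the second after the job is handed in, with the robot touching nothing.
It also fails if it takes over 102 s, if anything falls off the work surface, if the arm or the gripper's body presses on something with over 40 N, if the wrist force passes 120 N, or if a joint passes its speed limit or range.

## Working session

There is one attempt and no reset: what is moved stays moved. The work goes in short steps, Python scripts to look and compute and a tool call to move; the robot and the scene stay as the last step left them, time stands still between calls to the robot, and variables do not carry over. Pictures are saved under pics/ and viewed, at most 14 in all, crops included, and the job is handed in when it is done.

Besides the shell and the picture viewer there is one more tool, called after "Request:" by a JSON object that holds its "api" and its "payload". move_arm: Moves the arm, as the interface text tells. Its arguments: {"type":"object","properties":{"series":{"type":"array","items":{"type":"array","items":{"type":"array","items":{"type":"number"}}}},"force":{"type":"number"}},"required":["series"]}

```bash
mkdir -p pics; ls
python3 - <<'E'
from plant import observe, grab_frame
import cv2,numpy as np
for n in("scene","top"):
    f=grab_frame(n);cv2.imwrite(f"pics/{n}0.png",f["img"]);np.savez(f"pics/{n}0.npz",**f);print(n,f["mtx"],f["pose"],f.keys())
print(observe())
E
```

```text
pics
scene [[465.56369099   0.         289.64503873]
 [  0.         465.56369099 199.64938757]
 [  0.           0.           1.        ]] [[-7.26476860e-01  3.47366249e-01 -5.92931751e-01 -1.00525913e+02]
 [-6.87125748e-01 -3.55306285e-01  6.33731528e-01  7.45942121e+02]
 [ 9.46456635e-03  8.67809963e-01  4.96806088e-01  6.02119245e+02]
 [ 0.00000000e+00  0.00000000e+00  0.00000000e+00  1.00000000e+00]] dict_keys(['img', 'mtx', 'pose'])
top [[522.78110489   0.         278.91721269]
 [  0.         522.78110489 211.74012671]
 [  0.           0.           1.        ]] [[ 6.09200901e-02  9.76462041e-01 -2.06907287e-01  2.72416851e+02]
 [-9.98142597e-01  5.96617621e-02 -1.23219004e-02  4.89707969e+01]
 [ 3.12585339e-04  2.07273628e-01  9.78282958e-01  1.34568308e+03]
 [ 0.00000000e+00  0.00000000e+00  0.00000000e+00  1.00000000e+00]] dict_keys(['img', 'mtx', 'pose'])
{'t': 0.1, 'q': array([-1.22222443,  0.33384004,  0.03988076,  1.46615932, -0.01341507,
        1.34330284, -0.05853534]), 'joint_vel': array([-0.00067873, -0.00156706, -0.00032204, -0.00131823,  0.00043281,
        0.00135155,  0.00109947]), 'tau': array([ 4.42859251e-03, -6.60017467e+01,  1.37041166e+00, -4.06475401e+01,
        1.70781102e-02,  8.91126925e-03, -1.28004939e-05]), 'eef_pos': array([281.26967227, 585.54561244, 230.52194548]), 'tool_rot': array([-1.18941131e-04,  2.22049983e-01,  9.75035017e-01, -7.11869795e-04]), 'wrist_force': array([-0.01214748,  0.54847883, -0.67086566]), 'torque': array([-0.00152651, -0.00493553,  0.00813267]), 'gripper_force': 0.0, 'gripper_width': 85.20743157419335}
```

View pics/scene0.png

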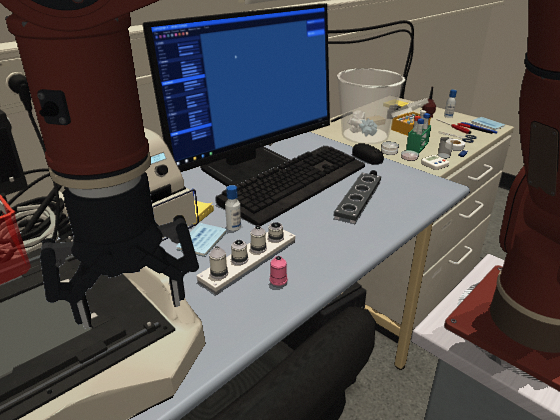

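View pics/top0.png

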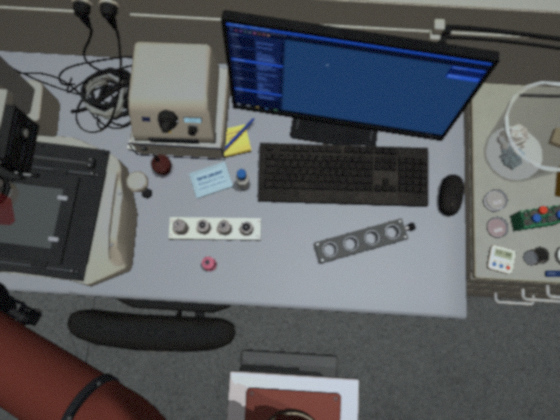

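The scene view shows the stand with four objectives (218,262), (239,250), (258,238), (276,231), and a pink look-alike at (278,270). The slider is at (358,195), with its knob at the far end. In the top view the stand is at (214,229), the slider at (361,241), the knob at (410,226) and the pink one at (208,264). The four non-pink ones standing in the white stand are the ones meant. I'll enlarge both views to confirm.

Run:
```python
import cv2,numpy as np
t=np.load("pics/top0.npz")["img"];s=np.load("pics/scene0.npz")["img"]
a=cv2.resize(t[205:275,155:275],None,fx=6.5,fy=4*1.625,interpolation=cv2.INTER_CUBIC)
cv2.imwrite("pics/c1.png",a)
cv2.imwrite("pics/c2.png",cv2.resize(t[205:275,305:425],None,fx=6.5,fy=6.5,interpolation=cv2.INTER_CUBIC))
cv2.imwrite("pics/c3.png",cv2.resize(s[210:295,190:305],None,fx=6.5,fy=6.5,interpolation=cv2.INTER_CUBIC))
```

```text
(no output)
```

View pics/c1.png

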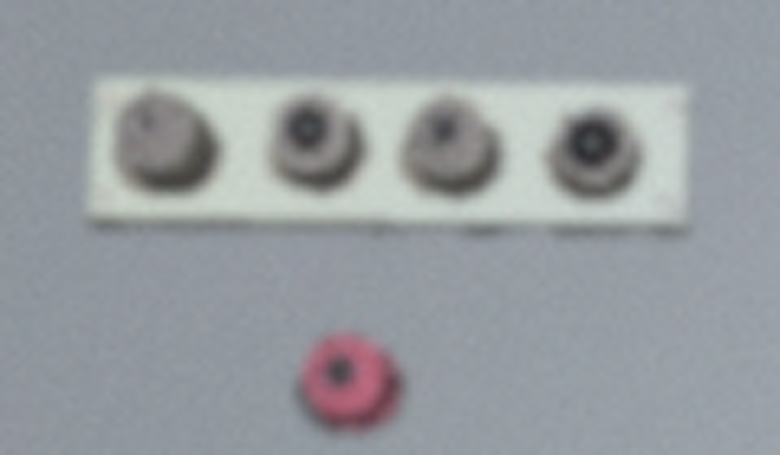

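View pics/c2.png

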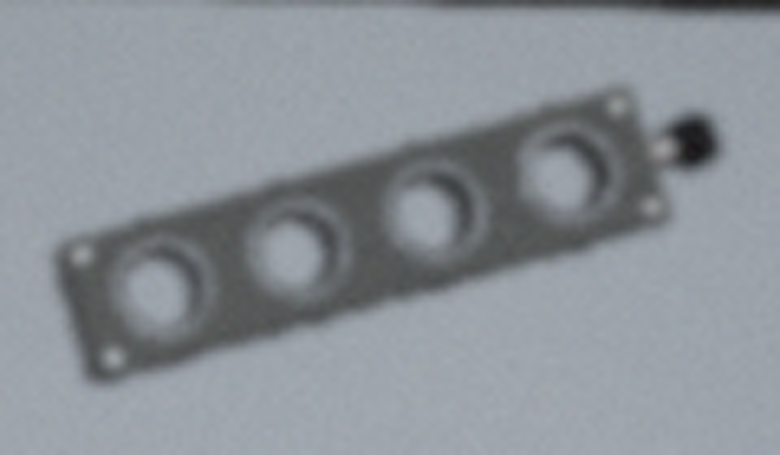

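View pics/c3.png

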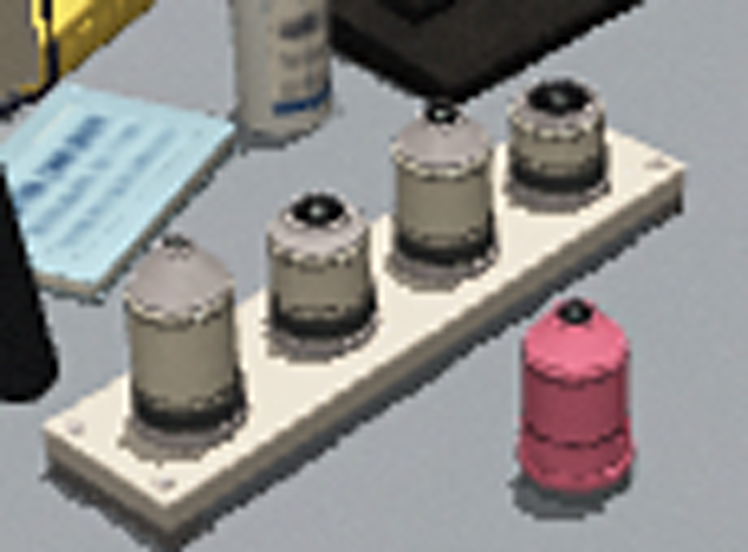

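Top crop, left to right along the stand: D (160,145), whose tip is the narrowest; B (315,140); C (450,145); A (595,150), which has the widest lens. The scene crop confirms this by length: D (180,340), B (320,270), C (443,185), A (558,140). The pink one, at (575,395), stands alone on the table and is excluded. The slider knob is at the top right, so its seats from the knob are crop (567,173), (435,212), (298,252), (160,290). I'll fit the rack poses from both cameras.

```bash
cat > h.py <<'E'
import numpy as np,cv2
def proj(f,P):
    T=np.linalg.inv(f["pose"]);p=np.atleast_2d(P)@T[:3,:3].T+T[:3,3]
    p=p*[1,-1,-1];uv=p@f["mtx"].T
    return uv[:,:2]/uv[:,2:]
def w(pose,P):
    x,y,a=pose;P=np.atleast_2d(P).astype(float);c,s=np.cos(a),np.sin(a)
    return np.c_[x+c*P[:,0]-s*P[:,1],y+s*P[:,0]+c*P[:,1],P[:,2]]
E
python3 - <<'E'
import numpy as np,cv2
from h import *
from scipy.optimize import least_squares
T=np.load("pics/top0.npz");S=np.load("pics/scene0.npz")
def o(c,off): return (np.array(c)+.5)/6.5-.5+off
def rect(z): return np.array([[28,118,z],[28,-118,z],[-28,-118,z],[-28,118,z]])
ct=o([(97,78),(692,88),(685,222),(90,218)],(155,205))
# scene crop order: +x+y, +x-y, -x-y, -x+y
cs=o([(45,430),(168,525),(685,172),(610,130)],(190,210))
def fit(meas,x0):
    fun=lambda p:np.concatenate([(proj(f,w(p,P))-m).ravel()*k for f,P,m,k in meas])
    r=least_squares(fun,x0);print(np.round(r.x,3),np.round(r.fun,1));return r.x
P=rect(18)
a=fit([(T,P,ct,1)],[600,200,0])
print(proj(S,w(a,P)), cs)
hs=np.array([[0,y,20] for y in(84,28,-28,-84)])
hm=o([(160,290),(298,252),(435,212),(567,173)],(305,205))
cm=o([(62,245),(625,90),(668,215),(95,378)],(305,205))
b=fit([(T,hs,hm,1),(T,rect(20),cm,1)],[600,-180,.3])
print(np.hypot(*a[:2]),w(a,hs)[:,:2].round(1),w(b,hs)[:,:2].round(1))
im=cv2.resize(S["img"][160:230,320:395],None,fx=8,fy=8,interpolation=cv2.INTER_CUBIC)
for u in proj(S,np.r_[w(b,hs),w(b,rect(20))]): 
    q=(u-[320,160]+.5)*8-.5;cv2.circle(im,tuple(int(v) for v in q),3,(0,0,255),-1);
cv2.imwrite("pics/c4.png",im)
E
```

```text
[5.00765e+02 2.28364e+02 4.80000e-02] [ 0.1  0.1 -0.4 -0.4  0.3  0.4 -0.  -0.1]
[[195.34782462 275.56217508]
 [276.08324285 226.24595511]
 [294.75029715 235.34216846]
 [214.44196746 288.03134683]] [[196.5        275.73076923]
 [215.42307692 290.34615385]
 [294.96153846 236.03846154]
 [283.42307692 229.57692308]]
[ 4.91201e+02 -1.47992e+02  3.35000e-01] [ 0.1 -0.2 -0.2 -0.2 -0.4  0.1  0.   0.2 -0.7 -0.2  0.2 -0.8  0.5  0.6
  0.5  0.4]
550.3777358591636 [[496.7 312.3]
 [499.4 256.3]
 [502.1 200.4]
 [504.8 144.5]] [[ 463.6  -68.7]
 [ 482.  -121.6]
 [ 500.4 -174.4]
 [ 518.8 -227.3]]
```

View pics/c4.png

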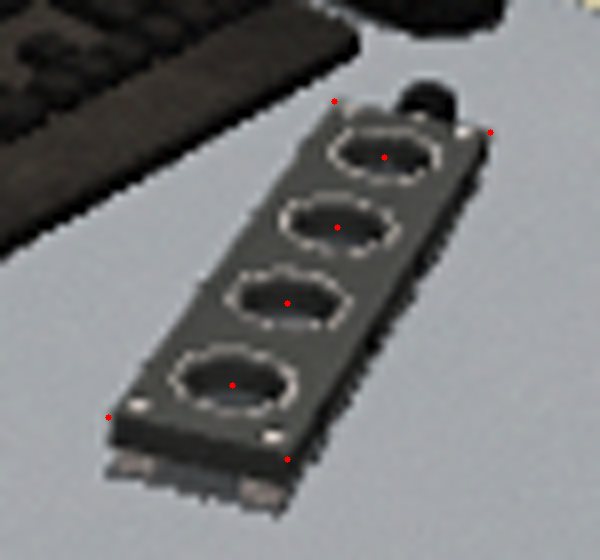

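The projected seat centres land within about half a pixel of the real ones (crop (384,157), (337,227), (287,303), (232,385)), so the slider pose is good. Next I'll locate the objectives' tips.

```bash
cat >> h.py <<'E'
from scipy.spatial.transform import Rotation as R
def go(p,yaw):
    "print turn about tool z (deg) and, after it, shift along tool axes (mm)"
    from plant import observe
    s=observe();q=s["tool_rot"];r=R.from_quat([q[1],q[2],q[3],q[0]]);y=r.as_matrix()[:,1]
    cur=np.degrees(np.arctan2(y[1],y[0]));d=-((yaw-cur+90)%180-90)
    r2=r*R.from_rotvec([0,0,np.radians(d)])
    print("at",s["eef_pos"].round(1),"w",s["gripper_width"].round(1),"F",s["wrist_force"].round(1),"turn",round(d,1),"shift",r2.inv().apply(np.array(p)-s["eef_pos"]).round(1),"axis tilt",r.as_matrix()[:,2].round(3))
E
python3 - <<'E'
import numpy as np
from h import *
from scipy.optimize import least_squares
T=np.load("pics/top0.npz");S=np.load("pics/scene0.npz")
o=lambda c,off:(np.array(c)+.5)/6.5-.5+off
for n,t,s,z in(("D",(148,122),(178,243),82),("B",(308,128),(318,207),62),("C",(441,128),(443,110),72),("A",(593,145),(558,95),52)):
    ft=lambda p:(proj(T,[*p,z])-o(t,(155,205))).ravel()
    fs=lambda p:(proj(S,[*p,z])-o(s,(190,210))).ravel()
    print(n,least_squares(ft,[500,230]).x.round(1),least_squares(fs,[500,230]).x.round(1),z)
a=[505,144,135]
go([507,147,135],2.7)
E
```

```text
D [495.3 312.4] [494.6 311.1] 82
B [500.3 255. ] [501.4 252.1] 62
C [501.6 202.8] [502.4 197.8] 72
A [502.1 146. ] [504.3 144. ] 52Traceback (most recent call last):
  File "<stdin>", line 11, in <module>
  File "h.py", line 16, in go
    print("at",s["eef_pos"].round(1),"w",s["gripper_width"].round(1),"F",s["wrist_force"].round(1),"turn",round(d,1),"shift",r2.inv().apply(np.array(p)-s["eef_pos"]).round(1),"axis tilt",r.as_matrix()[:,2].round(3))
                                         ^^^^^^^^^^^^^^^^^^^^^^^^
AttributeError: 'float' object has no attribute 'round'
```

```bash
sed -i 's/s\["gripper_width"\].round(1)/round(s["gripper_width"],1)/' h.py; python3 -c "
from h import *
go([503.5,144.8,140],2.7)"
```

```text
at [281.3 585.5 230.5] w 85.2 F [-0.   0.5 -0.7] turn 61.6 shift [-450.6  201.3   91. ] axis tilt [-0.001 -0.001 -1.   ]
```

Request:
{"api": "move_arm", "payload": {"series": [[[0,0,0,0,0,6.85,0],[0,0,0,0,0,6.85,0],[0,0,0,0,0,6.85,0],[0,0,0,0,0,6.85,0],[0,0,0,0,0,6.85,0],[0,0,0,0,0,6.85,0],[0,0,0,0,0,6.85,0],[0,0,0,0,0,6.85,0],[0,0,0,0,0,6.8,0]]], "force": 40}}

```text
t: 0.85
eef_pos: [281.3, 585.6, 230.8]
tool_rot: [0.0, 0.692, 0.722, -0.0]
wrist_force: [0.4, 0.7, 0.3]
gripper_width: 84.7
gripper_force: 0.0
```

Request:
{"api": "move_arm", "payload": {"series": [[[-0.03,0.0134,0,0,0,0,0],[-0.03,0.0134,0,0,0,0,0],[-0.03,0.0134,0,0,0,0,0],[-0.03,0.0134,0,0,0,0,0],[-0.03,0.0134,0,0,0,0,0],[-0.03,0.0134,0,0,0,0,0],[-0.03,0.0134,0,0,0,0,0],[-0.03,0.0134,0,0,0,0,0],[-0.03,0.0134,0,0,0,0,0],[-0.03,0.0134,0,0,0,0,0],[-0.03,0.0134,0,0,0,0,0],[-0.03,0.0134,0,0,0,0,0]]]}}

```text
t: 1.85
eef_pos: [459.5, 232.3, 231.2]
tool_rot: [-0.0, 0.69, 0.724, -0.0]
wrist_force: [0.9, 0.1, 0.3]
gripper_width: 85.3
gripper_force: 0.0
```

```bash
python3 -c "
from h import *
go([503.5,144.8,110],2.7)"
```

```text
at [459.5 232.3 231.2] w 85.3 F [0.9 0.1 0.3] turn 0.0 shift [-89.5  39.8 121.1] axis tilt [-0. -0. -1.]
```

Request:
{"api": "move_arm", "payload": {"series": [[[-0.03,0.0134,0.02,0,0,0,0.2],[-0.03,0.0134,0.02,0,0,0,0.2],[-0.03,0.0134,0.02,0,0,0,0.2],[0,0,0.02,0,0,0,0.2],[0,0,0.02,0,0,0,0.2],[0,0,0.02,0,0,0,0.2],[0,0,0,0,0,0,0.2],[0,0,0,0,0,0,0.2]]]}}

```text
t: 2.52
eef_pos: [503.0, 145.6, 110.7]
tool_rot: [-0.0, 0.69, 0.724, -0.001]
wrist_force: [0.9, -1.0, -0.5]
gripper_width: 68.6
gripper_force: 0.0
```

Run:
```python
from h import *
go([503.5,144.8,23.5],2.7)
from plant import grab_frame
f=grab_frame("scene")
cv2.imwrite("pics/g1.png",cv2.resize(f["img"][150:300,180:340],None,fx=4,fy=4,interpolation=cv2.INTER_CUBIC))
```

```text
at [503.  145.6 110.7] w 68.6 F [ 0.9 -1.  -0.5] turn 0.0 shift [-0.7  0.7 87.2] axis tilt [-0.002 -0.001 -1.   ]
```

View pics/g1.png

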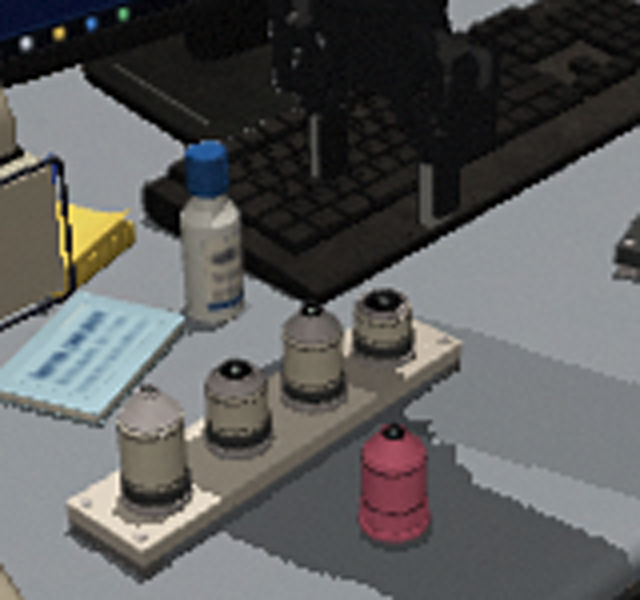

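The gripper is open above A at crop (383,320), with one finger on each side of the row and clear of the pink look-alike. Descending.

Request:
{"api": "move_arm", "payload": {"series": [[[0,0,0.02,0,0,0,0.2],[0,0,0.02,0,0,0,0.2],[0,0,0.02,0,0,0,0.2],[0,0,0.015,0,0,0,0.2],[0,0,0.008,0,0,0,0.2],[0,0,0.004,0,0,0,0.2],[0,0,0,0,0,0,0.2],[0,0,0,0,0,0,0.2]]]}}

```text
t: 3.23
eef_pos: [504.5, 146.3, 25.4]
tool_rot: [0.0, 0.69, 0.724, 0.001]
wrist_force: [0.2, -0.2, -0.4]
gripper_width: 68.4
gripper_force: 0.0
```

Request:
{"api": "move_arm", "payload": {"series": [[[0,0,0,0,0,0,0.4],[0,0,0,0,0,0,0.5],[0,0,0,0,0,0,0.55],[0,0,0,0,0,0,0.6],[0,0,0,0,0,0,0.65],[0,0,0,0,0,0,0.7],[0,0,0,0,0,0,0.8],[0,0,0,0,0,0,0.8],[0,0,0,0,0,0,0.8]]]}}

```text
t: 3.98
eef_pos: [503.9, 146.1, 24.9]
tool_rot: [-0.0, 0.69, 0.724, 0.0]
wrist_force: [-2.0, -0.2, 5.3]
gripper_width: 30.7
gripper_force: 39.1
```

Gripped at 30.7 mm with 39 N. Lifting.

Request:
{"api": "move_arm", "payload": {"series": [[[0,0,-0.005,0,0,0,0.8],[0,0,-0.01,0,0,0,0.8],[0,0,-0.015,0,0,0,0.8],[0,0,-0.02,0,0,0,0.8],[0,0,-0.02,0,0,0,0.8],[0,0,-0.02,0,0,0,0.8],[0,0,0,0,0,0,0.8]]]}}

```text
t: 4.57
eef_pos: [506.0, 146.6, 118.8]
tool_rot: [0.001, 0.69, 0.724, 0.003]
wrist_force: [-0.0, 1.0, -0.1]
gripper_width: 30.4
gripper_force: 39.7
```

Run:
```python
from h import *
go([518.8,-227.3,115],19.2)
```

```text
at [506.  146.6 118.8] w 30.4 F [-0.   1.  -0.1] turn -16.5 shift [-357.3 -110.9    2.8] axis tilt [ 0.005  0.003 -1.   ]
```

Request:
{"api": "move_arm", "payload": {"series": [[[0,0,0,0,0,-5.5,0.8],[0,0,0,0,0,-5.5,0.8],[0,0,0,0,0,-5.5,0.8],[-0.015,-0.005,0,0,0,0,0.8],[-0.025,-0.008,0,0,0,0,0.8],[-0.03,-0.009,0,0,0,0,0.8],[-0.03,-0.009,0,0,0,0,0.8],[-0.03,-0.009,0,0,0,0,0.8],[-0.03,-0.009,0,0,0,0,0.8],[-0.03,-0.009,0,0,0,0,0.8],[-0.03,-0.009,0,0,0,0,0.8],[-0.03,-0.01,0,0,0,0,0.8]]]}}

```text
t: 5.57
eef_pos: [513.2, -116.8, 114.6]
tool_rot: [0.0, 0.579, 0.815, 0.0]
wrist_force: [-0.4, -0.1, -1.4]
gripper_width: 30.8
gripper_force: 39.7
```

Request:
{"api": "move_arm", "payload": {"series": [[[-0.03,-0.01,0,0,0,0,0.8],[-0.03,-0.01,0,0,0,0,0.8],[-0.025,-0.007,0,0,0,0,0.8],[-0.015,-0.004,0,0,0,0,0.8],[-0.007,-0.002,0,0,0,0,0.8],[0,0,0,0,0,0,0.8],[0,0,0,0,0,0,0.8],[0,0,0,0,0,0,0.8],[0,0,0,0,0,0,0.8]]]}}

```text
t: 6.32
eef_pos: [517.8, -225.6, 114.3]
tool_rot: [-0.0, 0.578, 0.816, 0.0]
wrist_force: [0.6, 0.6, -1.3]
gripper_width: 30.9
gripper_force: 39.7
```

Run:
```python
from h import *
go([518.8,-227.3,50],19.2)
```

```text
at [ 517.8 -225.6  114.3] w 30.9 F [ 0.6  0.6 -1.3] turn 0.2 shift [-2.   0.4 64.3] axis tilt [-0.     0.001 -1.   ]
```

Request:
{"api": "move_arm", "payload": {"series": [[[-0.001,0,0.015,0,0,0,0.8],[-0.001,0,0.02,0,0,0,0.8],[0,0,0.02,0,0,0,0.8],[0,0,0.01,0,0,0,0.8],[0,0,0.005,0,0,0,0.8],[0,0,0,0,0,0,0.8],[0,0,0,0,0,0,0.8]]]}}

```text
t: 6.9
eef_pos: [518.6, -229.1, 45.0]
tool_rot: [0.0, 0.579, 0.815, 0.0]
wrist_force: [0.9, 0.8, -0.7]
gripper_width: 30.7
gripper_force: 39.7
```

Run:
```python
from h import *
go([518.8,-227.3,27],19.2)
from plant import grab_frame
f=grab_frame("scene")
cv2.imwrite("pics/g2.png",cv2.resize(f["img"][130:230,310:410],None,fx=6,fy=6,interpolation=cv2.INTER_CUBIC))
```

```text
at [ 518.6 -229.1   45. ] w 30.7 F [ 0.9  0.8 -0.7] turn 0.1 shift [ 1.6  0.8 18. ] axis tilt [ 0. -0. -1.]
```

View pics/g2.png

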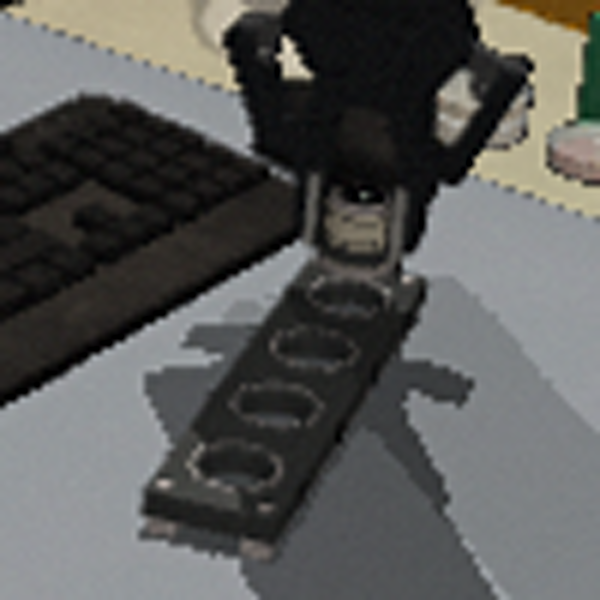

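A hangs level above its seat (crop (358,240), seat (348,298)), about 1.5 mm off, so I'll correct that while lowering.

Request:
{"api": "move_arm", "payload": {"series": [[[0.001,0.001,0,0,0,0,0.8],[0,0,0.005,0,0,0,0.8],[0,0,0.005,0,0,0,0.8],[0,0,0.003,0,0,0,0.8],[0,0,0.002,0,0,0,0.8],[0,0,0.001,0,0,0,0.8],[0,0,0,0,0,0,0.8],[0,0,0.001,0,0,0,0.8],[0,0,0,0,0,0,0.8]]]}}

```text
t: 7.7
eef_pos: [518.8, -228.0, 27.3]
tool_rot: [0.0, 0.579, 0.815, -0.0]
wrist_force: [-0.1, -0.9, -0.9]
gripper_width: 30.6
gripper_force: 39.7
```

Request:
{"api": "move_arm", "payload": {"series": [[[0,0,0.0005,0,0,0,0.8],[0,0,0.0005,0,0,0,0.8],[0,0,0,0,0,0,0.8]]]}}

```text
t: 7.95
eef_pos: [518.9, -228.0, 26.9]
tool_rot: [0.0, 0.579, 0.815, 0.0]
wrist_force: [-1.9, 0.0, 5.5]
gripper_width: 30.7
gripper_force: 40.5
```

Contact at the expected height (26.9). Releasing and rising.

Request:
{"api": "move_arm", "payload": {"series": [[[0,0,0,0,0,0,0.6],[0,0,0,0,0,0,0.5],[0,0,0,0,0,0,0.4],[0,0,0,0,0,0,0.4],[0,0,0,0,0,0,0.4],[0,0,-0.01,0,0,0,0.4],[0,0,-0.015,0,0,0,0.4],[0,0,-0.02,0,0,0,0.4],[0,0,-0.025,0,0,0,0.4],[0,0,-0.025,0,0,0,0.2],[0,0,0,0,0,0,0.2]]]}}

```text
t: 8.87
eef_pos: [521.1, -229.4, 126.7]
tool_rot: [0.003, 0.579, 0.815, 0.001]
wrist_force: [1.5, 0.9, 0.6]
gripper_width: 67.9
gripper_force: 0.0
```

Run:
```python
from h import *
go([500,254.5,120],2.7)
from plant import grab_frame
f=grab_frame("scene")
cv2.imwrite("pics/g3.png",cv2.resize(f["img"][130:300,190:410],None,fx=3.5,fy=3.5,interpolation=cv2.INTER_CUBIC))
```

```text
at [ 521.1 -229.4  126.7] w 67.9 F [1.5 0.9 0.6] turn 16.5 shift [484.4   1.7   5.8] axis tilt [ 0.007 -0.002 -1.   ]
```

View pics/g3.png

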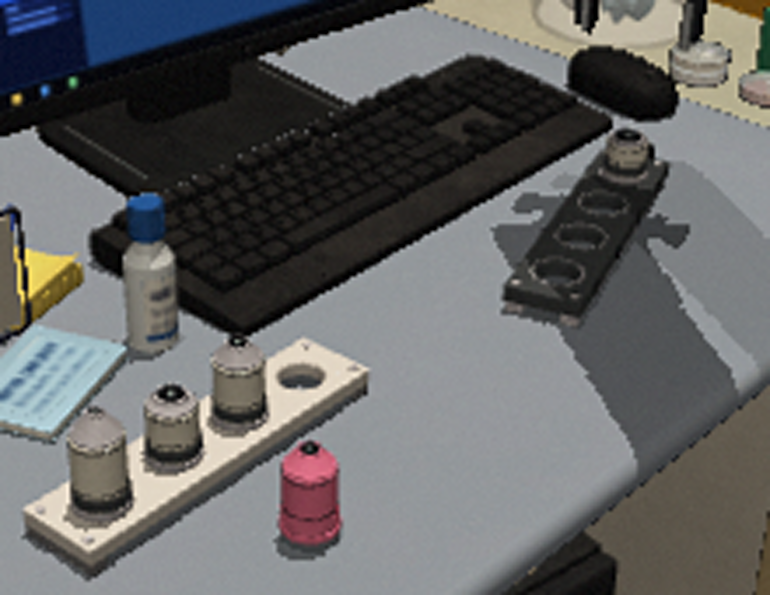

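A is seated upright at (628,155) in the seat by the knob. Next is B.

Request:
{"api": "move_arm", "payload": {"series": [[[0,0,0,0,0,5.5,0.2],[0,0,0,0,0,5.5,0.2],[0,0,0,0,0,5.5,0.2],[0.02,0,0,0,0,0,0.2],[0.03,0,0,0,0,0,0.2],[0.03,0,0,0,0,0,0.2],[0.03,0,0,0,0,0,0.2],[0.03,0,0,0,0,0,0.2],[0.03,0,0,0,0,0,0.2],[0.03,0,0,0,0,0,0.2],[0.03,0,0,0,0,0,0.2],[0.03,0,0,0,0,0,0.2]]]}}

```text
t: 9.92
eef_pos: [505.6, 33.2, 121.1]
tool_rot: [-0.0, 0.69, 0.724, -0.0]
wrist_force: [0.5, 0.2, -0.4]
gripper_width: 68.4
gripper_force: 0.0
```

Request:
{"api": "move_arm", "payload": {"series": [[[0.03,0,0,0,0,0,0.2],[0.03,0,0,0,0,0,0.2],[0.03,0,0,0,0,0,0.2],[0.03,0,0,0,0,0,0.2],[0.03,0,0,0,0,0,0.2],[0.03,0,0,0,0,0,0.2],[0.025,0,0,0,0,0,0.2],[0.015,0,0,0,0,0,0.2],[0,0,0,0,0,0,0.2],[0,0,0,0,0,0,0.2],[0,0,0,0,0,0,0.2]]]}}

```text
t: 10.83
eef_pos: [496.1, 249.8, 121.1]
tool_rot: [0.0, 0.691, 0.723, -0.0]
wrist_force: [0.4, -0.8, 0.2]
gripper_width: 68.3
gripper_force: 0.0
```

Run:
```python
from h import *
go([500,254.5,25],2.7)
```

```text
at [496.1 249.8 121.1] w 68.3 F [ 0.4 -0.8  0.2] turn -0.1 shift [ 4.6  4.2 96.1] axis tilt [-0.    -0.001 -1.   ]
```

Request:
{"api": "move_arm", "payload": {"series": [[[0.0045,0.004,0.01,0,0,0,0.2],[0,0,0.02,0,0,0,0.2],[0,0,0.02,0,0,0,0.2],[0,0,0.02,0,0,0,0.2],[0,0,0.015,0,0,0,0.2],[0,0,0.008,0,0,0,0.2],[0,0,0.003,0,0,0,0.2],[0,0,0,0,0,0,0.2],[0,0,0,0,0,0,0.2]]]}}

```text
t: 11.58
eef_pos: [500.2, 256.1, 25.9]
tool_rot: [0.0, 0.69, 0.724, 0.0]
wrist_force: [-0.5, 0.9, 0.3]
gripper_width: 68.3
gripper_force: 0.0
```

Request:
{"api": "move_arm", "payload": {"series": [[[0,0,0,0,0,0,0.4],[0,0,0,0,0,0,0.5],[0,0,0,0,0,0,0.55],[0,0,0,0,0,0,0.6],[0,0,0,0,0,0,0.65],[0,0,0,0,0,0,0.7],[0,0,0,0,0,0,0.8],[0,0,0,0,0,0,0.8],[0,0,0,0,0,0,0.8]]]}}

```text
t: 12.33
eef_pos: [500.2, 256.6, 26.1]
tool_rot: [0.0, 0.69, 0.724, 0.001]
wrist_force: [-1.7, -1.2, 6.4]
gripper_width: 30.7
gripper_force: 39.2
```

Request:
{"api": "move_arm", "payload": {"series": [[[0,0,-0.005,0,0,0,0.8],[0,0,-0.01,0,0,0,0.8],[0,0,-0.02,0,0,0,0.8],[0,0,-0.02,0,0,0,0.8],[0,0,-0.02,0,0,0,0.8],[0,0,-0.02,0,0,0,0.8],[0,0,-0.005,0,0,-5.5,0.8],[0,0,0,0,0,-5.5,0.8],[0,0,0,0,0,-5.5,0.8],[0,0,0,0,0,0,0.8]]]}}

```text
t: 13.17
eef_pos: [499.6, 256.2, 126.1]
tool_rot: [0.0, 0.577, 0.817, 0.0]
wrist_force: [0.6, 0.5, -1.1]
gripper_width: 30.6
gripper_force: 39.8
```

Run:
```python
from h import *
go([500.7,-173.4,120],19.2)
```

```text
at [499.6 256.2 126.1] w 30.6 F [ 0.6  0.5 -1.1] turn 0.3 shift [-406.  -140.2    6. ] axis tilt [ 0.  0. -1.]
```

Request:
{"api": "move_arm", "payload": {"series": [[[-0.016,-0.006,0,0,0,0.3,0.8],[-0.025,-0.009,0,0,0,0,0.8],[-0.03,-0.01,0,0,0,0,0.8],[-0.03,-0.01,0,0,0,0,0.8],[-0.03,-0.01,0,0,0,0,0.8],[-0.03,-0.01,0,0,0,0,0.8],[-0.03,-0.01,0,0,0,0,0.8],[-0.03,-0.01,0,0,0,0,0.8],[-0.03,-0.011,0,0,0,0,0.8],[-0.03,-0.011,0,0,0,0,0.8],[-0.03,-0.011,0,0,0,0,0.8],[-0.03,-0.011,0,0,0,0,0.8]]]}}

```text
t: 14.17
eef_pos: [497.1, -106.8, 125.7]
tool_rot: [-0.0, 0.583, 0.813, 0.0]
wrist_force: [1.7, 0.5, -1.6]
gripper_width: 30.9
gripper_force: 39.8
```

Request:
{"api": "move_arm", "payload": {"series": [[[-0.03,-0.01,0,0,0,0,0.8],[-0.02,-0.007,0,0,0,0,0.8],[-0.01,-0.003,0,0,0,0,0.8],[-0.005,-0.001,0,0,0,0,0.8],[0,0,0,0,0,0,0.8],[0,0,0,0,0,0,0.8],[0,0,0,0,0,0,0.8]]]}}

```text
t: 14.75
eef_pos: [499.1, -172.0, 125.2]
tool_rot: [-0.0, 0.581, 0.814, 0.0]
wrist_force: [0.1, -0.6, -1.6]
gripper_width: 30.7
gripper_force: 39.8
```

Run:
```python
from h import *
go([500.7,-173.4,28],19.2)
```

```text
at [ 499.1 -172.   125.2] w 30.7 F [ 0.1 -0.6 -1.6] turn -0.2 shift [-1.9  1.  97.2] axis tilt [-0.     0.001 -1.   ]
```

Request:
{"api": "move_arm", "payload": {"series": [[[-0.002,0.001,0.01,0,0,-0.2,0.8],[0,0,0.02,0,0,0,0.8],[0,0,0.02,0,0,0,0.8],[0,0,0.02,0,0,0,0.8],[0,0,0.01,0,0,0,0.8],[0,0,0.003,0,0,0,0.8],[0,0,0,0,0,0,0.8],[0,0,0,0,0,0,0.8]]]}}

```text
t: 15.42
eef_pos: [501.1, -174.9, 42.9]
tool_rot: [0.0, 0.58, 0.815, 0.0]
wrist_force: [0.9, 0.2, -0.6]
gripper_width: 30.6
gripper_force: 39.8
```

Run:
```python
from h import *
go([500.7,-173.4,28],19.2)
from plant import grab_frame
f=grab_frame("scene")
cv2.imwrite("pics/g4.png",cv2.resize(f["img"][130:230,310:410],None,fx=6,fy=6,interpolation=cv2.INTER_CUBIC))
print(((proj(f,[[500.4,-174.4,42],[500.4,-174.4,20]])-[310,130])*6+2.5).round())
```

```text
at [ 501.1 -174.9   42.9] w 30.6 F [ 0.9  0.2 -0.6] turn -0.1 shift [ 1.6  0.1 14.9] axis tilt [ 0.001 -0.    -1.   ]
[[317. 306.]
 [313. 351.]]
```

View pics/g4.png

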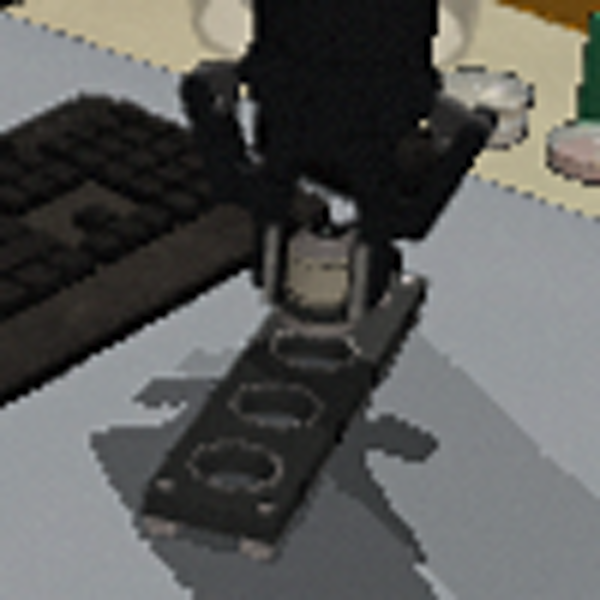

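B hangs at (318,290), with its flange about where predicted (317,306) for seat 2 at (313,351). Lowering.

Request:
{"api": "move_arm", "payload": {"series": [[[0.0015,0,0.002,0,0,0,0.8],[0,0,0.005,0,0,0,0.8],[0,0,0.004,0,0,0,0.8],[0,0,0.002,0,0,0,0.8],[0,0,0.001,0,0,0,0.8],[0,0,0.0005,0,0,0,0.8],[0,0,0,0,0,0,0.8],[0,0,0,0,0,0,0.8]]]}}

```text
t: 16.13
eef_pos: [499.9, -173.3, 28.1]
tool_rot: [-0.0, 0.58, 0.815, 0.0]
wrist_force: [-3.7, 1.7, 6.1]
gripper_width: 30.6
gripper_force: 40.7
```

Request:
{"api": "move_arm", "payload": {"series": [[[0,0,0.0005,0,0,0,0.8],[0,0,0,0,0,0,0.8],[0,0,0,0,0,0,0.8]]]}}

```text
t: 16.38
eef_pos: [500.0, -173.3, 28.0]
tool_rot: [-0.001, 0.58, 0.815, 0.0]
wrist_force: [-6.4, 2.9, 12.3]
gripper_width: 30.8
gripper_force: 41.4
```

Request:
{"api": "move_arm", "payload": {"series": [[[0,0,-0.0005,0,0,0,0.65],[0,0,0,0,0,0,0.5],[0,0,0,0,0,0,0.4],[0,0,0,0,0,0,0.4],[0,0,0,0,0,0,0.4],[0,0,-0.01,0,0,0,0.4],[0,0,-0.02,0,0,0,0.4],[0,0,-0.02,0,0,0,0.4],[0,0,-0.025,0,0,0,0.4],[0,0,-0.02,0,0,0,0.2],[0,0,0,0,0,0,0.2]]]}}

```text
t: 17.3
eef_pos: [502.4, -174.4, 127.3]
tool_rot: [0.003, 0.58, 0.815, 0.002]
wrist_force: [1.0, -1.1, 0.3]
gripper_width: 68.3
gripper_force: 0.0
```

Run:
```python
from h import *
go([502,200.5,120],2.7)
from plant import grab_frame
f=grab_frame("scene")
cv2.imwrite("pics/g5.png",cv2.resize(f["img"][130:300,190:410],None,fx=3.5,fy=3.5,interpolation=cv2.INTER_CUBIC))
```

```text
at [ 502.4 -174.4  127.3] w 68.3 F [ 1.  -1.1  0.3] turn 16.4 shift [374.5  17.3   7.1] axis tilt [ 0.006 -0.    -1.   ]
```

View pics/g5.png

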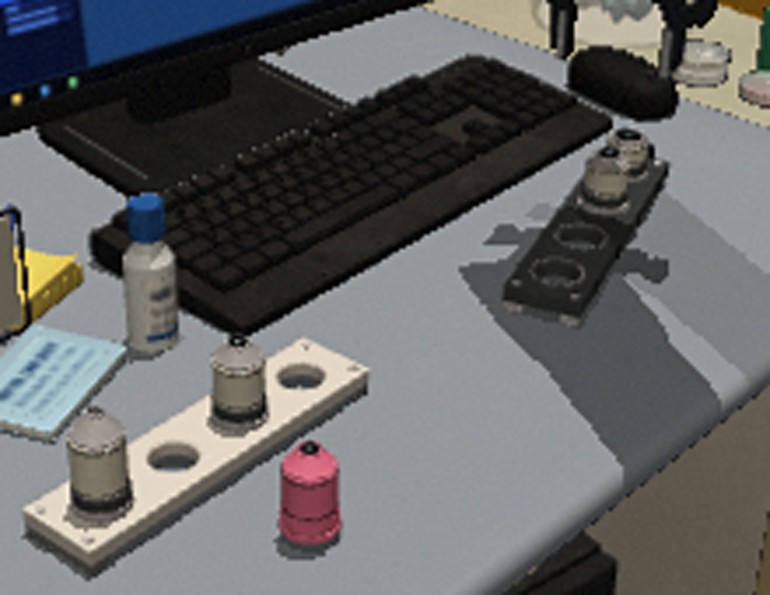

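B is seated upright at (605,178) in seat 2. Next is C at (238,385).

Request:
{"api": "move_arm", "payload": {"series": [[[0,0,0,0,0,5.5,0.2],[0,0,0,0,0,5.5,0.2],[0,0,0,0,0,5.5,0.2],[0.025,0.001,0,0,0,0,0.2],[0.03,0.002,0,0,0,0,0.2],[0.03,0.002,0,0,0,0,0.2],[0.03,0.002,0,0,0,0,0.2],[0.03,0.002,0,0,0,0,0.2],[0.03,0.002,0,0,0,0,0.2],[0.03,0.002,0,0,0,0,0.2],[0.03,0.002,0,0,0,0,0.2],[0.03,0.002,0,0,0,0,0.2]]]}}

```text
t: 18.35
eef_pos: [504.3, 93.5, 122.4]
tool_rot: [-0.0, 0.691, 0.723, -0.0]
wrist_force: [0.4, -0.9, -0.4]
gripper_width: 68.3
gripper_force: 0.0
```

Request:
{"api": "move_arm", "payload": {"series": [[[0.03,0.002,0,0,0,0,0.2],[0.03,0,0,0,0,0,0.2],[0.03,0,0,0,0,0,0.2],[0.02,0,0,0,0,0,0.2],[0,0,0,0,0,0,0.2],[0,0,0,0,0,0,0.2],[0,0,0,0,0,0,0.2]]]}}

```text
t: 18.93
eef_pos: [501.7, 200.9, 122.4]
tool_rot: [0.0, 0.691, 0.723, -0.001]
wrist_force: [0.3, -0.6, 0.8]
gripper_width: 68.7
gripper_force: 0.0
```

Run:
```python
from h import *
go([502,200.5,27],2.7)
```

```text
at [501.7 200.9 122.4] w 68.7 F [ 0.3 -0.6  0.8] turn -0.1 shift [-0.3  0.3 95.4] axis tilt [-0.001 -0.001 -1.   ]
```

Request:
{"api": "move_arm", "payload": {"series": [[[0,0,0.01,0,0,0,0.2],[0,0,0.02,0,0,0,0.2],[0,0,0.02,0,0,0,0.2],[0,0,0.02,0,0,0,0.2],[0,0,0.015,0,0,0,0.2],[0,0,0.007,0,0,0,0.2],[0,0,0.003,0,0,0,0.2],[0,0,0,0,0,0,0.2],[0,0,0,0,0,0,0.2]]]}}

```text
t: 19.68
eef_pos: [502.4, 201.8, 28.4]
tool_rot: [0.0, 0.691, 0.723, 0.0]
wrist_force: [0.2, 0.1, 0.2]
gripper_width: 68.4
gripper_force: 0.0
```

Request:
{"api": "move_arm", "payload": {"series": [[[0,0,0,0,0,0,0.4],[0,0,0,0,0,0,0.5],[0,0,0,0,0,0,0.55],[0,0,0,0,0,0,0.6],[0,0,0,0,0,0,0.65],[0,0,0,0,0,0,0.7],[0,0,0,0,0,0,0.8],[0,0,0,0,0,0,0.8],[0,0,0,0,0,0,0.8]]]}}

```text
t: 20.43
eef_pos: [502.1, 202.3, 28.4]
tool_rot: [-0.0, 0.691, 0.723, 0.0]
wrist_force: [-1.4, -1.0, 5.3]
gripper_width: 31.0
gripper_force: 39.2
```

Request:
{"api": "move_arm", "payload": {"series": [[[0,0,-0.005,0,0,0,0.8],[0,0,-0.01,0,0,0,0.8],[0,0,-0.02,0,0,0,0.8],[0,0,-0.02,0,0,0,0.8],[0,0,-0.02,0,0,0,0.8],[0,0,-0.02,0,0,0,0.8],[0,0,-0.005,0,0,-5.5,0.8],[0,0,0,0,0,-5.5,0.8],[0,0,0,0,0,-5.5,0.8],[0,0,0,0,0,0,0.8]]]}}

```text
t: 21.27
eef_pos: [502.0, 202.0, 128.7]
tool_rot: [0.0, 0.578, 0.816, 0.0]
wrist_force: [-0.7, 0.3, -1.6]
gripper_width: 30.7
gripper_force: 39.7
```

Run:
```python
from h import *
go([482,-121.1,120],19.2)
```

```text
at [502.  202.  128.7] w 30.7 F [-0.7  0.3 -1.6] turn 0.2 shift [-298.6 -125.1    8.5] axis tilt [ 0.001  0.    -1.   ]
```

Request:
{"api": "move_arm", "payload": {"series": [[[-0.015,-0.006,0,0,0,0.2,0.8],[-0.025,-0.01,0,0,0,0,0.8],[-0.03,-0.012,0,0,0,0,0.8],[-0.03,-0.013,0,0,0,0,0.8],[-0.03,-0.013,0,0,0,0,0.8],[-0.03,-0.013,0,0,0,0,0.8],[-0.03,-0.013,0,0,0,0,0.8],[-0.03,-0.013,0,0,0,0,0.8],[-0.03,-0.013,0,0,0,0,0.8],[-0.025,-0.01,0,0,0,0,0.8],[-0.015,-0.006,0,0,0,0,0.8],[-0.008,-0.003,0,0,0,0,0.8]]]}}

```text
t: 22.27
eef_pos: [479.6, -123.6, 128.2]
tool_rot: [0.0, 0.584, 0.812, -0.0]
wrist_force: [0.8, 0.0, -1.6]
gripper_width: 31.1
gripper_force: 39.8
```

Request:
{"api": "move_arm", "payload": {"series": [[[0,0,0.01,0,0,0,0.8],[0,0,0.02,0,0,0,0.8],[0,0,0.02,0,0,0,0.8],[0,0,0.02,0,0,0,0.8],[0,0,0.008,0,0,0,0.8],[0,0,0,0,0,0,0.8],[0,0,0,0,0,0,0.8],[0,0,0,0,0,0,0.8]]]}}

```text
t: 22.93
eef_pos: [481.1, -120.1, 50.6]
tool_rot: [0.0, 0.581, 0.814, 0.0]
wrist_force: [0.4, 0.2, -0.9]
gripper_width: 31.0
gripper_force: 39.8
```

Run:
```python
from h import *
go([482,-121.1,30.4],19.2)
```

```text
at [ 481.1 -120.1   50.6] w 31.0 F [ 0.4  0.2 -0.9] turn -0.3 shift [-1.2  0.5 20.2] axis tilt [ 0.001 -0.    -1.   ]
```

Request:
{"api": "move_arm", "payload": {"series": [[[-0.0005,0.0005,0.003,0,0,-0.3,0.8],[0,0,0.006,0,0,0,0.8],[0,0,0.005,0,0,0,0.8],[0,0,0.003,0,0,0,0.8],[0,0,0.0015,0,0,0,0.8],[0,0,0.001,0,0,0,0.8],[0,0,0.0005,0,0,0,0.8],[0,0,0,0,0,0,0.8],[0,0,0,0,0,0,0.8]]]}}

```text
t: 23.68
eef_pos: [480.8, -120.7, 30.3]
tool_rot: [-0.0, 0.579, 0.815, 0.0]
wrist_force: [-5.1, 0.4, 10.0]
gripper_width: 30.9
gripper_force: 41.1
```

Contact at the expected 30.3, so C is seated. Releasing.

Request:
{"api": "move_arm", "payload": {"series": [[[0,0,-0.0005,0,0,0,0.65],[0,0,0,0,0,0,0.5],[0,0,0,0,0,0,0.4],[0,0,0,0,0,0,0.4],[0,0,0,0,0,0,0.4],[0,0,-0.01,0,0,0,0.4],[0,0,-0.02,0,0,0,0.4],[0,0,-0.02,0,0,0,0.4],[0,0,-0.025,0,0,0,0.4],[0,0,-0.02,0,0,0,0.2],[0,0,0,0,0,0,0.2],[0,0,0,0,0,0,0.2]]]}}

```text
t: 24.68
eef_pos: [482.0, -120.7, 126.8]
tool_rot: [0.001, 0.579, 0.815, 0.001]
wrist_force: [0.3, 0.4, -0.8]
gripper_width: 68.4
gripper_force: 0.0
```

Run:
```python
from h import *
go([495.5,312,125],2.7)
from plant import grab_frame
f=grab_frame("scene")
cv2.imwrite("pics/g6.png",cv2.resize(f["img"][130:300,190:410],None,fx=3.5,fy=3.5,interpolation=cv2.INTER_CUBIC))
```

```text
at [ 482.  -120.7  126.8] w 68.4 F [ 0.3  0.4 -0.8] turn 16.6 shift [431.6  33.9   2.2] axis tilt [ 0.003  0.001 -1.   ]
```

View pics/g6.png

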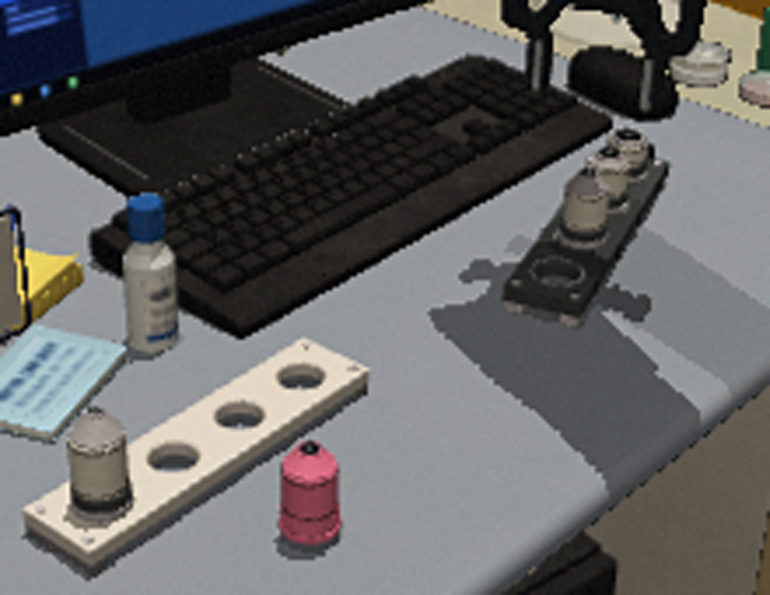

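C is seated upright at (585,205) in seat 3. Last is D at (98,465).

Request:
{"api": "move_arm", "payload": {"series": [[[0,0,0,0,0,5.5,0.2],[0,0,0,0,0,5.5,0.2],[0,0,0,0,0,5.6,0.2],[0.02,0.002,0,0,0,0,0.2],[0.03,0.002,0,0,0,0,0.2],[0.03,0.003,0,0,0,0,0.2],[0.03,0.003,0,0,0,0,0.2],[0.03,0.003,0,0,0,0,0.2],[0.03,0.003,0,0,0,0,0.2],[0.03,0.003,0,0,0,0,0.2],[0.03,0.003,0,0,0,0,0.2],[0.03,0.003,0,0,0,0,0.2]]]}}

```text
t: 25.73
eef_pos: [493.2, 141.4, 124.3]
tool_rot: [-0.0, 0.691, 0.723, -0.001]
wrist_force: [0.1, -0.3, -0.8]
gripper_width: 68.4
gripper_force: 0.0
```

Request:
{"api": "move_arm", "payload": {"series": [[[0.03,0.002,0,0,0,0,0.2],[0.03,0.002,0,0,0,0,0.2],[0.03,0.002,0,0,0,0,0.2],[0.03,0.002,0,0,0,0,0.2],[0.03,0.002,0,0,0,0,0.2],[0.02,0.001,0,0,0,0,0.2],[0,0,0,0,0,0,0.2],[0,0,0,0,0,0,0.2],[0,0,0,0,0,0,0.2]]]}}

```text
t: 26.48
eef_pos: [497.0, 309.1, 124.3]
tool_rot: [0.0, 0.691, 0.723, -0.001]
wrist_force: [-0.7, -0.2, -0.6]
gripper_width: 68.3
gripper_force: 0.0
```

Run:
```python
from h import *
go([495.5,312,29],2.7)
```

```text
at [497.  309.1 124.3] w 68.3 F [-0.7 -0.2 -0.6] turn -0.1 shift [ 3.1 -1.3 95.3] axis tilt [-0.001 -0.002 -1.   ]
```

Request:
{"api": "move_arm", "payload": {"series": [[[0.002,-0.0015,0.01,0,0,0,0.2],[0,0,0.02,0,0,0,0.2],[0,0,0.02,0,0,0,0.2],[0,0,0.02,0,0,0,0.2],[0,0,0.015,0,0,0,0.2],[0,0,0.007,0,0,0,0.2],[0,0,0.003,0,0,0,0.2],[0,0,0,0,0,0,0.2],[0,0,0,0,0,0,0.2]]]}}

```text
t: 27.23
eef_pos: [496.1, 312.4, 31.0]
tool_rot: [0.0, 0.691, 0.723, 0.0]
wrist_force: [1.0, -0.4, -0.3]
gripper_width: 68.4
gripper_force: 0.0
```

Request:
{"api": "move_arm", "payload": {"series": [[[0,0,0,0,0,0,0.4],[0,0,0,0,0,0,0.5],[0,0,0,0,0,0,0.55],[0,0,0,0,0,0,0.6],[0,0,0,0,0,0,0.65],[0,0,0,0,0,0,0.7],[0,0,0,0,0,0,0.8],[0,0,0,0,0,0,0.8],[0,0,0,0,0,0,0.8]]]}}

```text
t: 27.98
eef_pos: [495.9, 312.7, 30.9]
tool_rot: [-0.0, 0.691, 0.723, 0.0]
wrist_force: [-1.2, -0.4, 5.9]
gripper_width: 31.1
gripper_force: 39.4
```

Request:
{"api": "move_arm", "payload": {"series": [[[0,0,-0.005,0,0,0,0.8],[0,0,-0.01,0,0,0,0.8],[0,0,-0.02,0,0,0,0.8],[0,0,-0.02,0,0,0,0.8],[0,0,-0.02,0,0,0,0.8],[0,0,-0.02,0,0,0,0.8],[0,0,-0.005,0,0,-5.5,0.8],[0,0,0,0,0,-5.5,0.8],[0,0,0,0,0,-5.5,0.8],[0,0,0,0,0,0,0.8]]]}}

```text
t: 28.82
eef_pos: [495.6, 312.4, 131.1]
tool_rot: [0.0, 0.578, 0.816, 0.0]
wrist_force: [-0.8, 0.6, -2.7]
gripper_width: 31.1
gripper_force: 39.9
```

Run:
```python
from h import *
go([463.6,-68.2,125],19.2)
```

```text
at [495.6 312.4 131.1] w 31.1 F [-0.8  0.6 -2.7] turn 0.2 shift [-348.9 -155.4    5.9] axis tilt [ 0.  0. -1.]
```

Request:
{"api": "move_arm", "payload": {"series": [[[-0.015,-0.007,0,0,0,0.2,0.8],[-0.025,-0.011,0,0,0,0,0.8],[-0.03,-0.013,0,0,0,0,0.8],[-0.03,-0.013,0,0,0,0,0.8],[-0.03,-0.013,0,0,0,0,0.8],[-0.03,-0.013,0,0,0,0,0.8],[-0.03,-0.013,0,0,0,0,0.8],[-0.03,-0.013,0,0,0,0,0.8],[-0.03,-0.013,0,0,0,0,0.8],[-0.03,-0.013,0,0,0,0,0.8],[-0.03,-0.013,0,0,0,0,0.8],[-0.022,-0.01,0,0,0,0,0.8]]]}}

```text
t: 29.82
eef_pos: [465.2, -52.0, 130.5]
tool_rot: [-0.0, 0.584, 0.812, 0.0]
wrist_force: [0.5, 0.7, -1.3]
gripper_width: 31.1
gripper_force: 40.0
```

Request:
{"api": "move_arm", "payload": {"series": [[[-0.012,-0.006,0,0,0,0,0.8],[-0.005,-0.004,0,0,0,0,0.8],[0,0,0.01,0,0,0,0.8],[0,0,0.02,0,0,0,0.8],[0,0,0.02,0,0,0,0.8],[0,0,0.02,0,0,0,0.8],[0,0,0.008,0,0,0,0.8],[0,0,0,0,0,0,0.8],[0,0,0,0,0,0,0.8],[0,0,0,0,0,0,0.8]]]}}

```text
t: 30.65
eef_pos: [463.0, -67.7, 53.1]
tool_rot: [0.0, 0.581, 0.814, 0.0]
wrist_force: [0.5, 0.6, -1.6]
gripper_width: 31.0
gripper_force: 40.0
```

Run:
```python
from h import *
go([463.6,-68.2,32.9],19.2)
```

```text
at [463.  -67.7  53.1] w 31.0 F [ 0.5  0.6 -1.6] turn -0.3 shift [-0.7  0.3 20.2] axis tilt [ 0.001  0.    -1.   ]
```

Request:
{"api": "move_arm", "payload": {"series": [[[0,0.0003,0.003,0,0,-0.3,0.8],[0,0,0.006,0,0,0,0.8],[0,0,0.005,0,0,0,0.8],[0,0,0.003,0,0,0,0.8],[0,0,0.0015,0,0,0,0.8],[0,0,0.001,0,0,0,0.8],[0,0,0.0005,0,0,0,0.8],[0,0,0,0,0,0,0.8],[0,0,0,0,0,0,0.8]]]}}

```text
t: 31.4
eef_pos: [462.4, -68.0, 32.8]
tool_rot: [-0.0, 0.579, 0.815, -0.0]
wrist_force: [-5.6, -0.3, 9.6]
gripper_width: 31.0
gripper_force: 41.5
```

D is seated at the expected height (32.8). Releasing and rising clear.

Request:
{"api": "move_arm", "payload": {"series": [[[0,0,-0.0005,0,0,0,0.65],[0,0,0,0,0,0,0.5],[0,0,0,0,0,0,0.4],[0,0,0,0,0,0,0.4],[0,0,0,0,0,0,0.4],[0,0,-0.01,0,0,0,0.4],[0,0,-0.02,0,0,0,0.4],[0,0,-0.025,0,0,0,0.4],[0,0,-0.03,0,0,0,0.4],[0,0,-0.03,0,0,0,0.4],[0,0,-0.03,0,0,0,0.4],[0,0,0,0,0,0,0.4]]]}}

```text
t: 32.4
eef_pos: [465.5, -68.5, 183.7]
tool_rot: [0.003, 0.579, 0.815, 0.003]
wrist_force: [1.0, -0.3, 0.9]
gripper_width: 51.0
gripper_force: 0.0
```

Run:
```python
from h import *
go([463.6,-68.2,150],19.2)
from plant import grab_frame
f=grab_frame("scene")
cv2.imwrite("pics/g7.png",cv2.resize(f["img"][130:300,190:410],None,fx=3.5,fy=3.5,interpolation=cv2.INTER_CUBIC))
```

```text
at [465.5 -68.5 183.7] w 51.0 F [ 1.  -0.3  0.9] turn -0.0 shift [ 0.9 -2.  33.7] axis tilt [ 0.008  0.002 -1.   ]
```

View pics/g7.png

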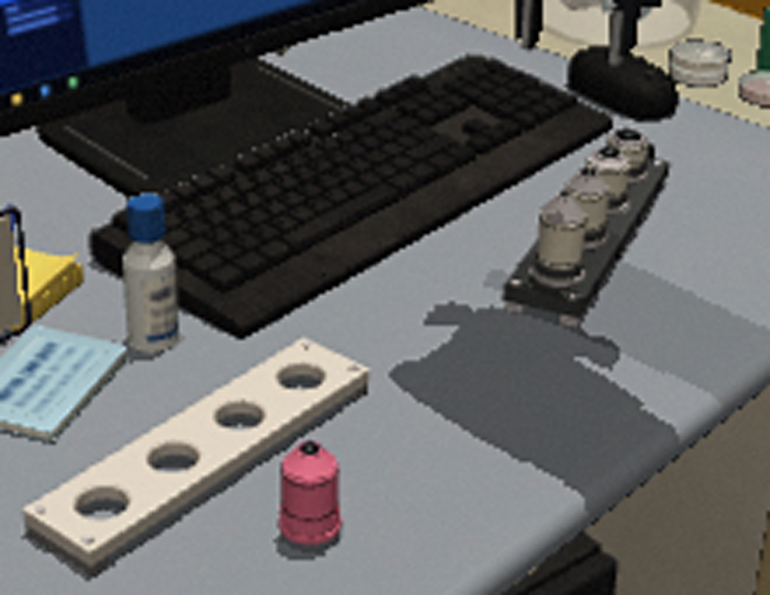

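All four stand upright in the slider: A (630,152), B (605,178), C (587,205) and D (560,240). The stand is empty, the cleaner and tissue in view and the pink look-alike are where they were, and the gripper is clear.

Request:
{"api": "move_arm", "payload": {"series": [[[0,0,0,0,0,0,0.4],[0,0,0,0,0,0,0.4],[0,0,0,0,0,0,0.4],[0,0,0,0,0,0,0.4]]]}}

```text
t: 32.78
eef_pos: [462.0, -68.0, 176.9]
tool_rot: [-0.001, 0.579, 0.815, -0.001]
wrist_force: [-0.2, 0.6, 0.6]
gripper_width: 51.5
gripper_force: 0.0
```

```bash
python3 -c "
from plant import job_done
print(job_done())"
```

```text
the job is handed in; nothing more can be done
None
```

I moved all four objectives into the slider, seated upright in length order with the shortest (A) beside the knob and the longest (D) farthest from it, and handed the job in at about 33 s; no verdict came back.

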